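# Shut the marked valve under the sliding cover

## Robot

A 7-joint arm with a two-finger parallel gripper is mounted at the origin on the work surface. World frame = base frame: x ahead of the robot, y to its left, z up, the work surface at z = 0. Lengths are in m, angles in degrees, forces in N, time in s.
With the tool pointing down it reaches from about 0.425 to 0.875 m from the base axis. Payload 4.7 kg.
Tool frame: the origin (TCP) lies between the finger pads; the fingertips stand 22 mm ahead of it and the grasp point (between the pads) lies 3 mm ahead of it (env.tip_reach is the distance from the TCP to the fingertips, in m); z points along the fingers, y is the line along which they close (so a half turn about z gives the same grasp; the last joint's range is limited). The gripper opens to 87 mm and grips with 3 to 60 N. Pads are 19 mm wide; open, the fingers measure 117 mm over their backs; the gripper's body (75 mm by 190 mm) begins 51 mm behind the grasp point.
Start: joints at [76.209, 18.392, -4.016, 83.108, 1.295, 78.541, -3.26], TCP at [0.164, -0.629, 0.245] pointing down, gripper open.
Joint ranges: [-163.93, 163.93], [-17.29, 119.83], [-79.2, 71.16], [3.27, 140.29], [-89.18, 269.18], [5.43, 117.66], [-154.24, 154.24]. Speed limits (degrees/s): [147.25, 147.25, 180, 180, 180, 180, 180].

## Interface

Orientations are given as [roll, pitch, yaw] about the fixed x, y, z axes, in that order (R = Rz(yaw) Ry(pitch) Rx(roll)).
In Python, from cell import env gives the robot as it stands.
- The arm moves only by the shell command python3 -m creep 'ROWS' [FORCE]. ROWS is JSON, one flat list of numbers, 7 for each row, row after row: the finger opening in mm, from 0 to 87, then the shift along the tool's x, y, z in units of 30 mm (1.0 is 30 mm), then the turn, a rotation vector about the tool's x, y, z in units of 6 degrees (1.0 is 6 degrees). A call has 1 to 12 rows; each row is the pose to reach, as a shift and turn from the pose commanded when the call began, along the tool's axes at that moment; what a row does not reach only later rows make up. A row lasts 1/10 s, in which the tool goes at most 50 mm and 8.59 degrees, less where a joint would pass 70% of its speed; a pose out of reach is approached as far as the arm can. A call with a gripper value outside its range is refused whole. The fingers move at their own pace and stop on an object; FORCE is the grip in N (left out, the last holds). Time passes only in rows, so rows that repeat a pose let the fingers close. It gives the time, the measured TCP pose, the force, the opening and the grip force at its end, in the units of the state.
- env.get_obs(): the state, without advancing time (a new reading comes with each control period).
- env.read_camera(name): name is "scene" or "top"; returns a dict with "color" (480x640x3 uint8, red, green, blue), "depth" (480x640 float32, m along the optical axis (not along the pixel's ray), 0 where there is no reading), "fovy" (degrees; the focal length in pixels is half the picture's height over the tangent of half this angle, whatever the lens; pixels are square), "cx", "cy" (the principal point, pixels), "D" ([k1, k2, p1, p2, k3] as OpenCV has them; the pictures are not rectified), "R" (3x3) and "t" (3): a world point X has camera coordinates R X + t. Camera axes: x right, y down, z forward; pixel columns grow to the right and rows downward; lengths in m; the calibration is good to about 2 mm. A picture is of the moment at which its call begins.
- env.sign_off(): hands the job in; it is judged then, once.
The state is a dict: "time_s": time; "qpos": joint angles; "joint_velocities": joint speeds; "effort": joint torques, N m; "tool_pos": TCP position; "tool_rot": TCP orientation; "force": force on the tool from outside, world axes, zero at the start; "wrist_torque": the same for the moment, N m; "grip_width": finger opening in m; "grasp_force": force on a finger pad.
Only numpy, scipy, OpenCV 4.12 (cv2) and the standard library are available. Lean on these libraries where they do the work, as an engineer would, in place of code of your own. Each camera call takes 0.05 s, during which the arm holds its last target. There are 200 camera calls.

## Task

Slide the cover of the valve box along its rails over to the other half of the box, right up to the end stop, to bare the two valve handles. Then push the handle that has the round disc on its end clockwise until it is fully shut, straight across its pipe against its stop. Only push with the fingers: do not lift or tip the cover, and leave the plain handle and everything else where it is.

Things in the scene. Friction and masses are not known exactly. Their poses are not given: they have to be found in the camera images.
- valve_box: Low grey steel valve box fixed to the bench, 176 (its x) x 458 (its y) x 68 mm high; origin at the centre of its underside; x across it (away from the robot), y along it (robot's left), turned up to 0.3 rad about z. Floor 6 mm up. Walls end in a ledge 58 mm above the bench; steel side rails rise to 68 mm and guide the cover.
- bay (a point): Centre of the open bay, the y<0 half of the box, at ledge height (58 mm): inside it is 150 (x) x 225 mm (y, from box y -225 to 0). The y>0 half is closed by a deck level with the ledge. End stops 66 mm high stand at box y -225 and +225 mm.
- cover: Loose flat steel cover, 0.3 to 0.65 kg, 162 (x) x 222 (y) x 5 mm, lying on the ledge between the rails (2 mm play), axes as the box's; origin at the centre of its underside. It starts over the bay (origin at box y -112 to -88 mm); slid to the box's +y it comes over the deck and meets the end stop with its origin at box y = +114 mm. Sliding takes about 2 to 8 N.
- cover_rib (a point): Centre of the upright steel rib fixed on the middle of the cover, 90 (x) x 12 (y) x 28 mm high, from 63 to 91 mm above the bench (this point at 77 mm): the cover is pushed by it.
- disc_pivot (a point): On the vertical axis of the marked valve's handle, half-way up the handle (43 mm above the bench). The marked valve stands in the bay at box x = 20 mm and y = -170 or -80 mm (the other valve has the other place), brass body and pipe along x, not higher than 32 mm.
- disc_end (a point): Centre of the round end disc that marks this handle: disc 32 mm across, 42 mm from the pivot, on a steel bar 10 mm wide; the whole handle is 18 mm tall, from 34 to 52 mm above the bench. The hub round the pivot is 22 mm across, 20 mm tall.
- disc_handle (a joint): Angle of the marked handle, rad: 0 open (handle points to the box's -x, along the pipe), growing clockwise seen from above to 1.571 shut (handle points to the box's +y, across the pipe, against its stop). Starts at 0.1 to 0.45; about 2.5 N at the disc moves it and it stays where it is left.
- plain_end (a point): Point 42 mm from the pivot on the other valve's handle: a plain straight steel bar without disc, 54 mm long, 10 mm wide, same height; it turns in the same way and must be left as it is.
- plain_handle (a joint): Angle of the plain handle, counted in the same way; starts at 0 to 0.4 and must stay.
- socket: Dark steel socket, 20 mm across, 25 mm tall, standing on the floor of the box near its far wall (box x 58, y -125 mm, origin 6 mm above the bench); bystander
- lube: Small squeeze bottle, 32 mm across, 75 mm tall, beyond the box, upright, loose; origin at the centre of its underside; a bystander, leave it standing where it is
- sealant: Small red bottle, 28 mm across, 70 mm tall, beyond the box, upright, loose; origin at the centre of its underside; a bystander, leave it standing where it is
- wrench: Steel wrench 160 mm long lying along its own x between the robot and the box; bystander, leave it
- tape: Black roll of tape, 56 mm across, 19 mm tall, between the robot and the box, upright, loose; origin at the centre of its underside; a bystander, leave it standing where it is
- fitting: Brass fitting, 26 mm across, 34 mm tall, between the robot and the box, upright, loose; origin at the centre of its underside; a bystander, leave it standing where it is
- jar: Glass jar, 70 mm across, 60 mm tall, left of the box, upright, loose; origin at the centre of its underside; a bystander, leave it standing where it is

How it is judged:
By the outcome, as a careful person would: the job done as asked, in the order asked, and still so for the second after the job is handed in, with the robot touching nothing.
It also fails if it takes over 45 s, if anything falls off the work surface, if the arm or the gripper's body presses on something with over 40 N, if the wrist force passes 120 N, or if a joint passes its speed limit or range.

## Working session

There is one attempt and no reset: what is moved stays moved. The work goes in short steps, Python scripts to look and compute and a shell command to move; the robot and the scene stay as the last step left them, time stands still between calls to the robot, and variables do not carry over. Pictures are saved under pics/ and viewed, at most 10 in all, crops included, and the job is handed in when it is done.

```bash
ls; mkdir -p pics; cat > h.py <<'E'
import numpy as np,cv2
from cell import env
def grab(n,f):
    c=env.read_camera(n); cv2.imwrite(f,c["color"][:,:,::-1]); np.savez('/tmp/'+n+'.npz',**c); return c
def load(n): return dict(np.load('/tmp/'+n+'.npz'))
def K(c):
    f=240/np.tan(np.radians(float(c["fovy"]))/2); return np.array([[f,0,c["cx"]],[0,f,c["cy"]],[0,0,1.]])
def ray(c,uv):
    p=cv2.undistortPoints(np.array(uv,float).reshape(-1,1,2),K(c),c["D"]).reshape(-1,2)
    return np.c_[p,np.ones(len(p))]
def atz(c,uv,z): # intersect with plane z
    r=ray(c,uv)@c["R"]; o=-c["R"].T@c["t"]
    return o+r*((z-o[2])/r[:,2])[:,None]
def bydepth(c,uv):
    r=ray(c,uv); d=np.array([np.median([v for v in c["depth"][int(y)-1:int(y)+2,int(x)-1:int(x)+2].ravel() if v>0] or [0]) for x,y in uv])
    return (r*d[:,None]-c["t"])@c["R"]
def proj(c,X):
    return cv2.projectPoints(np.array(X,float).reshape(-1,3),cv2.Rodrigues(c["R"])[0],c["t"],K(c),c["D"])[0].reshape(-1,2)
E
python3 - <<'E'
from h import *
o=env.get_obs();print({k:np.round(v,3) for k,v in o.items()})
for n in("scene","top"):
    c=grab(n,f"pics/{n}0.png");print(n,-c["R"].T@c["t"],c["fovy"],c["D"])
E
```

```text
pics
{'time_s': np.float64(0.0), 'qpos': array([76.209, 18.436, -4.018, 83.176,  1.296, 78.539, -3.261]), 'joint_velocities': array([ 0.039, -0.012, -0.078,  0.028,  0.027, -0.018, -0.003]), 'effort': array([ 1.0000e-03, -4.9129e+01, -4.0400e-01, -3.1252e+01, -6.4000e-02,
        4.4000e-02,  0.0000e+00]), 'tool_pos': array([ 0.164, -0.629,  0.243]), 'tool_rot': array([-1.79895e+02,  6.00000e-03,  1.46030e+01]), 'force': array([-0.332, -0.736,  0.15 ]), 'wrist_torque': array([0.005, 0.046, 0.032]), 'grasp_force': np.float64(0.0), 'grip_width': np.float64(0.087)}
scene [ 0.96644613 -0.07634242  0.67382816] 54.10165793951759 [0.03018204 0.         0.         0.         0.        ]
top [0.28384107 0.11677718 1.30345785] 43.564443350331786 [-0.15513195  0.          0.          0.          0.        ]
```

View pics/scene0.png

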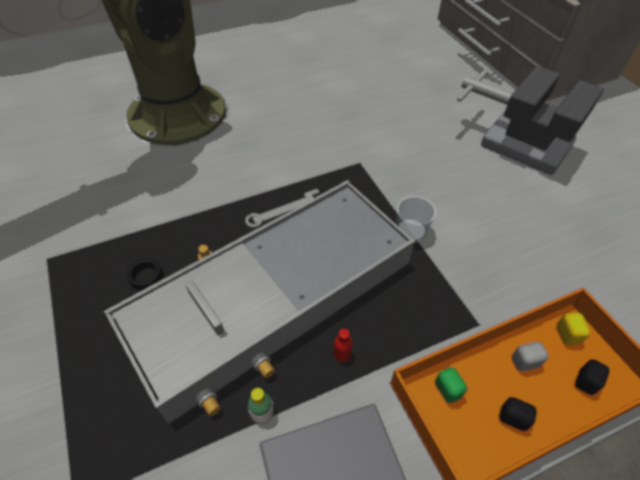

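View pics/top0.png

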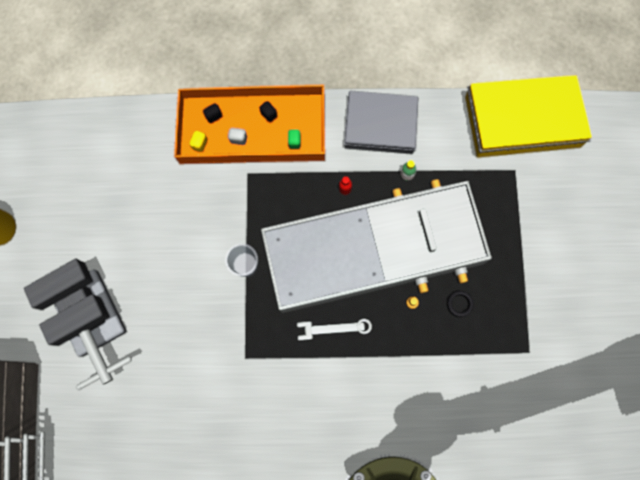

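Scene view: box with corners about (107,312), (350,184), (412,241), (165,410), and the rib at (190,285)-(220,330). Top view: box corners at (263,229), (468,183), (490,259), (281,309), with the rib from (423,210) to (432,250). The cover is over the right-hand (-y) half, and tape and fitting stand on the robot side. I'll enlarge both.

```bash
python3 - <<'E'
import cv2
a=cv2.imread('pics/top0.png')[170:320,250:500]; cv2.imwrite('pics/t1.png',cv2.resize(a,None,fx=3.2,fy=3.2,interpolation=cv2.INTER_CUBIC))
a=cv2.imread('pics/scene0.png')[170:430,95:425]; cv2.imwrite('pics/s1.png',cv2.resize(a,None,fx=2.3,fy=2.3,interpolation=cv2.INTER_CUBIC))
E
```

```text
(no output)
```

View pics/t1.png

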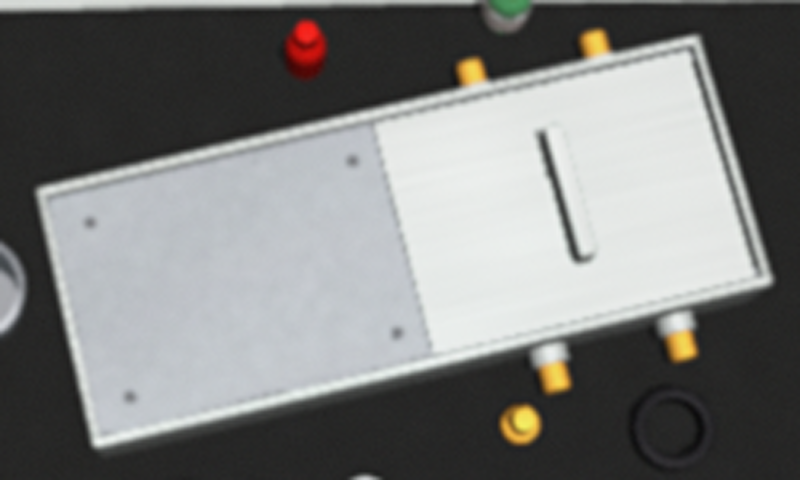

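View pics/s1.png

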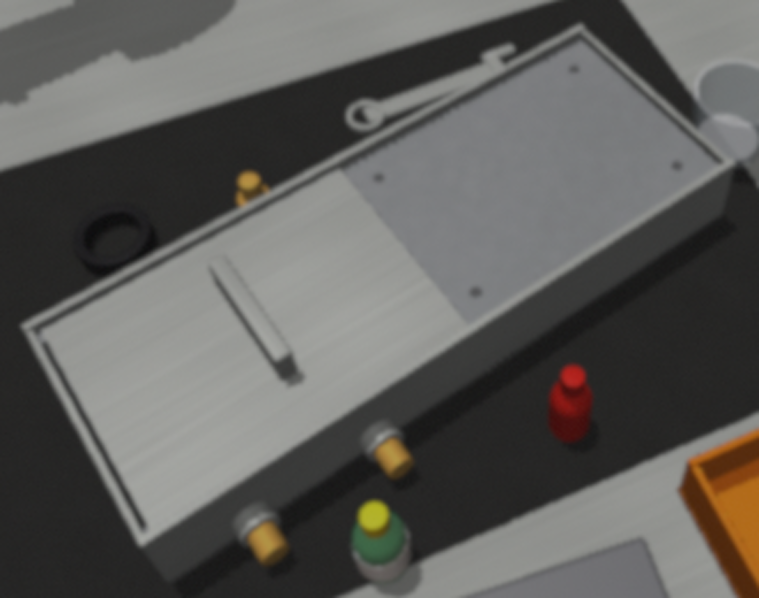

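```bash
cat > fit.py <<'E'
from h import *
T,S=load("top"),load("scene")
t=lambda p:(np.array(p,float)+.5)/3.2-.5+[250,170]
s=lambda p:(np.array(p,float)+.5)/2.3-.5+[95,170]
tp=t([(38,188),(698,36),(772,285),(96,447),(553,126),(589,258)])
sp=s([(735,163),(142,543),(23,326),(581,25),(283,358),(220,262)])
def P(c): return np.c_[c["R"],c["t"]]
X=cv2.triangulatePoints(P(T),P(S),ray(T,tp)[:,:2].T.copy(),ray(S,sp)[:,:2].T.copy());X=(X[:3]/X[3]).T
print("tri\n",X.round(4))
zz=[.068]*4+[.091]*2
for n,c,p in(("top",T,tp),("scene",S,sp)):
    Y=np.array([atz(c,[q],z)[0] for q,z in zip(p,zz)]);print(n,"\n",Y.round(4))
    C=Y[:4,:2].mean(0);u=(Y[0]+Y[3]-Y[1]-Y[2])[:2];v=(Y[0]+Y[1]-Y[2]-Y[3])[:2]
    print("centre",C,"len",np.linalg.norm(u)/2,np.linalg.norm(v)/2,"yaw",np.degrees(np.arctan2(-u[0],u[1])),np.degrees(np.arctan2(v[1],v[0])))
print("deck depth",bydepth(T,t([(230,290),(500,250),(500,180)])).round(4).tolist(),bydepth(S,s([(500,160),(180,380)])).round(4).tolist())
E
python3 fit.py
```

```text
tri
 [[ 0.5914  0.265   0.0707]
 [ 0.6907 -0.1789  0.0722]
 [ 0.5192 -0.219   0.0672]
 [ 0.4195  0.2267  0.0691]
 [ 0.6232 -0.0745  0.0913]
 [ 0.5357 -0.0932  0.0858]]
top 
 [[ 0.5919  0.2651  0.068 ]
 [ 0.692  -0.1814  0.068 ]
 [ 0.5191 -0.22    0.068 ]
 [ 0.4193  0.226   0.068 ]
 [ 0.6232 -0.0752  0.091 ]
 [ 0.5344 -0.0945  0.091 ]]
centre [0.55557738 0.02241716] len 0.45725800932268496 0.17714141724060153 yaw 12.624218568316353 12.673981952234119
scene 
 [[ 0.5898  0.2667  0.068 ]
 [ 0.6892 -0.1783  0.068 ]
 [ 0.5201 -0.2178  0.068 ]
 [ 0.4188  0.2281  0.068 ]
 [ 0.6232 -0.074   0.091 ]
 [ 0.5401 -0.091   0.091 ]]
centre [0.55448494 0.02469703] len 0.45661640623068606 0.1744734542065419 yaw 12.692708743412172 12.924931434982318
deck depth [[0.5231, 0.1385, 0.0579], [0.5461, -0.0401, 0.0647], [0.5939, -0.0422, 0.0637]] [[0.5114, 0.1172, 0.0577], [0.5949, -0.1366, 0.0622]]
```

```bash
cat > plan.py <<'E'
import sys
from h import *
from scipy.spatial.transform import Rotation as Ro
C=np.array([.555,.0235]);A=np.radians(12.7);ex=np.array([np.cos(A),np.sin(A)]);ey=np.array([-np.sin(A),np.cos(A)])
def box(p): d=np.array(p)[...,:2]-C; return np.stack([d@ex,d@ey],-1)
def world(b): return C+b[0]*ex+b[1]*ey
def plan(bx,by,z,yawrel):
    o=env.get_obs();R=Ro.from_euler('xyz',o["tool_rot"],degrees=True)
    T=Ro.from_euler('xyz',[180,0,12.7+yawrel],degrees=True)
    d=R.inv().apply(np.r_[world((bx,by)),z]-o["tool_pos"])/.03; r=np.degrees((R.inv()*T).as_rotvec())/6
    print("shift",d.round(2),"turn",r.round(2),"now box",(box(o["tool_pos"])*1e3).round(1),"z",o["tool_pos"][2].round(4),"F",o["force"].round(1),"w",round(float(o["grip_width"]),3),"t",o["time_s"])
if __name__=="__main__": plan(*map(float,sys.argv[1:]))
E
python3 plan.py 0 -.15 .2 90
```

```text
shift [ 17.94 -12.75   1.47] turn [-1.000e-02 -1.000e-02 -1.468e+01] now box [-525.1 -550.1] z 0.2436 F [ 0.4  0.8 -0. ] w 0.087 t 0.1
```

```bash
python3 -m creep '[40,17.94,-12.75,0,0,0,-14.68, 40,17.94,-12.75,0,0,0,-14.68, 40,17.94,-12.75,0,0,0,-14.68, 40,17.94,-12.75,0,0,0,-14.68, 40,17.94,-12.75,0,0,0,-14.68, 40,17.94,-12.75,0,0,0,-14.68, 40,17.94,-12.75,0,0,0,-14.68, 40,17.94,-12.75,0,0,0,-14.68, 40,17.94,-12.75,0,0,0,-14.68, 40,17.94,-12.75,0,0,0,-14.68, 40,17.94,-12.75,0,0,0,-14.68, 40,17.94,-12.75,0,0,0,-14.68]' 20; python3 plan.py 0 -.15 .2 90
```

```text
time_s: 1.3
tool_pos: [0.5502, -0.1679, 0.2444]
tool_rot: [-180.0, 0.0, 102.7]
force: [1.4, -0.7, 0.1]
grip_width: 0.04
grasp_force: 0.0
shift [1.19 1.56 1.48] turn [-0.  0.  0.] now box [ -46.8 -185.6] z 0.2444 F [ 1.4 -0.7  0.1] w 0.04 t 1.3
```

```bash
python3 -m creep '[40,0.6,0.8,0,0,0,0, 40,1.19,1.56,1,0,0,0, 40,1.19,1.56,2.2,0,0,0, 40,1.19,1.56,3.3,0,0,0, 40,1.19,1.56,4.2,0,0,0, 40,1.19,1.56,4.5,0,0,0, 40,1.19,1.56,4.5,0,0,0]'; python3 plan.py 0 -.15 .09 90; python3 -c "
from h import *
grab('scene','pics/s2.png');a=cv2.imread('pics/s2.png')[170:430,95:425]; cv2.imwrite('pics/s2c.png',cv2.resize(a,None,fx=2.3,fy=2.3,interpolation=2))"
```

```text
time_s: 2.0
tool_pos: [0.5862, -0.1242, 0.1081]
tool_rot: [-179.8, -0.1, 102.7]
force: [-0.6, 0.3, 0.3]
grip_width: 0.04
grasp_force: 0.0
shift [0.03 0.07 0.6 ] turn [-0.03 -0.02 -0.  ] now box [  -2.  -150.9] z 0.1081 F [-0.6  0.3  0.3] w 0.04 t 2.0
```

View pics/s2c.png

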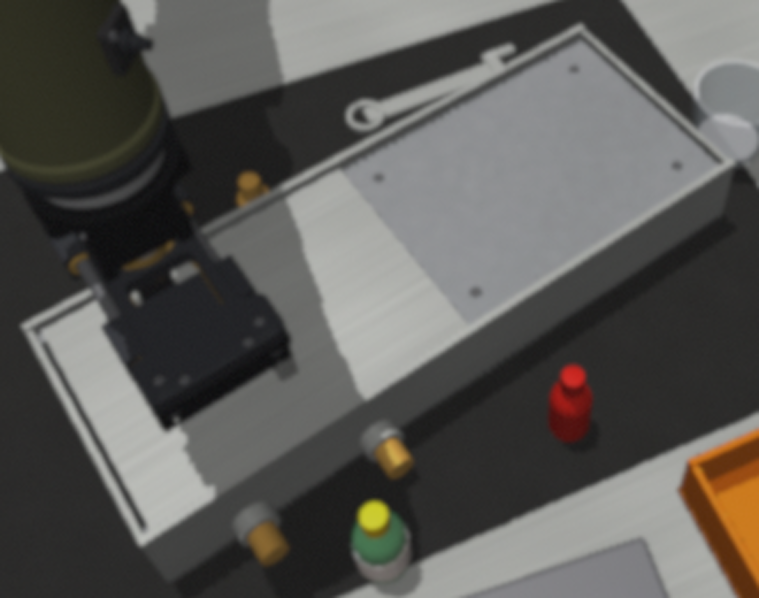

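The gripper stands above the cover on the -y side of the rib and hides it; nothing has moved. I'll lower it and push gently to make contact.

```bash
python3 -m creep '[40,0,0,0.3,0,0,0, 40,0,0.05,0.6,0,0,0, 40,0,0.05,0.6,0,0,0, 40,0.4,0.05,0.6,0,0,0, 40,0.8,0.05,0.6,0,0,0, 40,1.1,0.05,0.6,0,0,0, 40,1.4,0.05,0.6,0,0,0, 40,1.4,0.05,0.6,0,0,0]'; python3 plan.py 0 .0985 .09 90
```

```text
time_s: 2.85
tool_pos: [0.5794, -0.0808, 0.0919]
tool_rot: [180.0, -0.0, 102.8]
force: [-0.6, 0.0, -0.5]
grip_width: 0.0402
grasp_force: 0.0
shift [ 6.85 -0.01  0.07] turn [ 0.   -0.    0.02] now box [   0.8 -107.1] z 0.0919 F [-0.6  0.  -0.5] w 0.04 t 2.85
```

```bash
python3 -m creep '[40,0.3,0,0.05,0,0,0, 40,0.6,0,0.05,0,0,0, 40,0.9,0,0.05,0,0,0]'; python3 plan.py 0 .0985 .09 90; python3 -c "
from h import *
grab('scene','pics/s3.png');a=cv2.imread('pics/s3.png')[170:430,95:425]; cv2.imwrite('pics/s3c.png',cv2.resize(a,None,fx=2.3,fy=2.3,interpolation=2))"
```

```text
time_s: 3.15
tool_pos: [0.574, -0.0569, 0.0905]
tool_rot: [180.0, 0.1, 102.6]
force: [0.8, -3.8, 3.6]
grip_width: 0.0402
grasp_force: 2.0
shift [ 6.04 -0.04  0.01] turn [ 0.01  0.01 -0.01] now box [  0.8 -82.6] z 0.0905 F [ 0.8 -3.8  3.6] w 0.04 t 3.15
```

View pics/s3c.png

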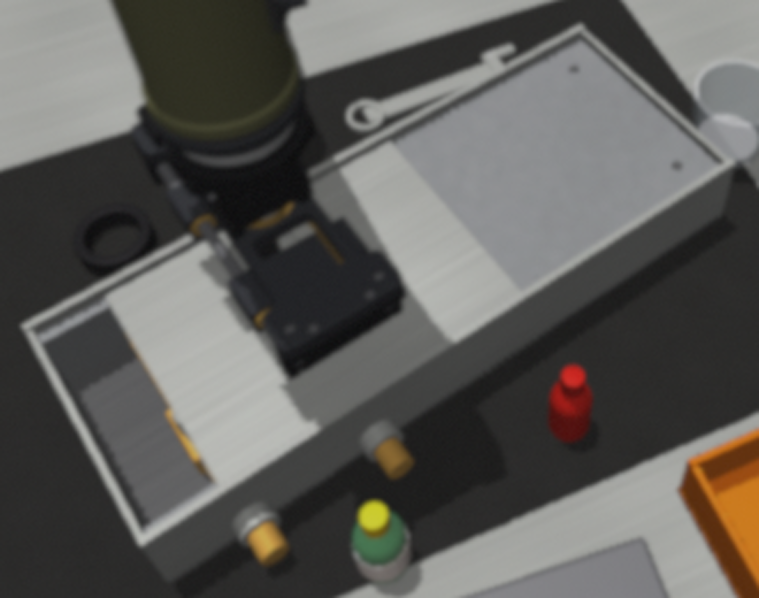

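The cover slides flat; its -y edge has moved to about (105,300)-(215,480) in the crop. I'll go on.

```bash
python3 -m creep '[40,0.4,0,0,0,0,0, 40,0.9,0,0,0,0,0, 40,1.4,0,0,0,0,0, 40,1.9,0,0,0,0,0, 40,2.4,0,0,0,0,0, 40,2.9,0,0,0,0,0, 40,3.4,0,0,0,0,0, 40,3.9,0,0,0,0,0, 40,4.4,0,0,0,0,0, 40,4.8,0,0,0,0,0, 40,5.2,0,0,0,0,0, 40,5.4,0,0,0,0,0]'; python3 plan.py 0 .0985 .09 90
```

```text
time_s: 4.4
tool_pos: [0.5375, 0.1031, 0.0899]
tool_rot: [-180.0, -0.0, 102.8]
force: [0.7, -4.1, 2.3]
grip_width: 0.0401
grasp_force: 2.1
shift [ 0.57 -0.01 -0.  ] turn [-0.   -0.01  0.01] now box [ 0.4 81.5] z 0.0899 F [ 0.7 -4.1  2.3] w 0.04 t 4.4
```

```bash
python3 -m creep '[40,0.2,0,0,0,0,0, 40,0.4,0,0,0,0,0, 40,0.5,0,0,0,0,0, 40,0.57,0,0,0,0,0, 40,0.63,0,0,0,0,0, 40,0.68,0,0,0,0,0]'; python3 plan.py 0 .0985 .09 90
```

```text
time_s: 5.0
tool_pos: [0.5341, 0.1191, 0.09]
tool_rot: [-180.0, 0.2, 102.6]
force: [1.6, -8.8, 4.0]
grip_width: 0.0398
grasp_force: 4.7
shift [ 0.02 -0.02 -0.  ] turn [-0.    0.03 -0.01] now box [ 0.6 97.9] z 0.09 F [ 1.6 -8.8  4. ] w 0.04 t 5.0
```

```bash
python3 -m creep '[40,0.06,0,0,0,0,0, 40,0.1,0,0,0,0,0, 40,0.1,0,0,0,0,0]'; python3 plan.py 0 .0985 .09 90
```

```text
time_s: 5.3
tool_pos: [0.534, 0.1192, 0.09]
tool_rot: [-180.0, 0.4, 102.5]
force: [1.7, -12.0, 3.9]
grip_width: 0.0401
grasp_force: 6.2
shift [ 0.02 -0.02 -0.  ] turn [-0.01  0.06 -0.03] now box [ 0.6 98. ] z 0.09 F [  1.7 -12.    3.9] w 0.04 t 5.3
```

```bash
python3 -m creep '[40,-0.3,0,0,0,0,0, 40,-0.5,0,0,0,0,0, 40,-0.5,0,-1.2,0,0,0, 40,-0.5,0,-2.5,0,0,0, 40,0.5,0,-4,0,0,0, 40,1.5,0,-5,0,0,0, 40,2,0,-5.5,0,0,0, 40,2,0,-5.5,0,0,0]'; python3 -c "
from h import *
grab('scene','pics/s4.png');a=cv2.imread('pics/s4.png')[260:430,95:305]; cv2.imwrite('pics/s4c.png',cv2.resize(a,None,fx=3.5,fy=3.5,interpolation=2))
grab('top','pics/t4.png');a=cv2.imread('pics/t4.png')[170:320,250:500]; cv2.imwrite('pics/t4c.png',cv2.resize(a,None,fx=3.2,fy=3.2,interpolation=2))"
```

```text
time_s: 6.1
tool_pos: [0.5194, 0.1866, 0.2567]
tool_rot: [179.8, -0.1, 103.0]
force: [-0.6, -0.9, 0.1]
grip_width: 0.0399
grasp_force: 0.0
```

View pics/s4c.png

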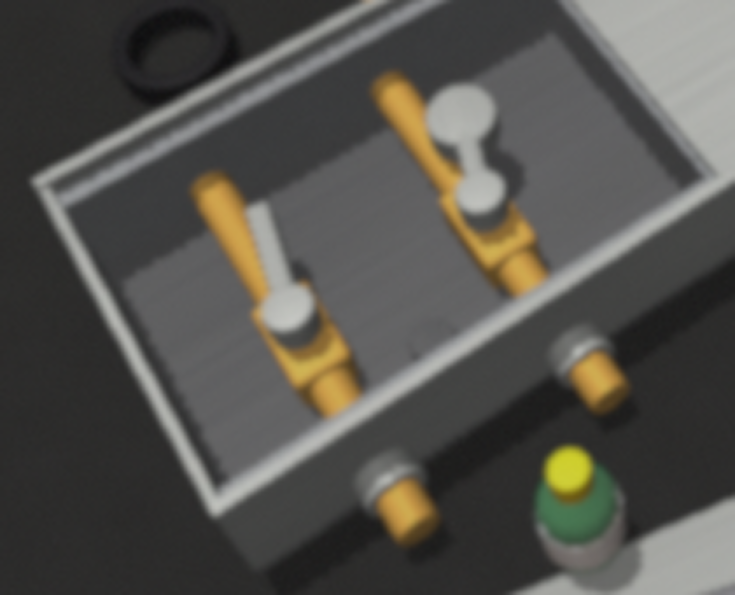

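View pics/t4c.png

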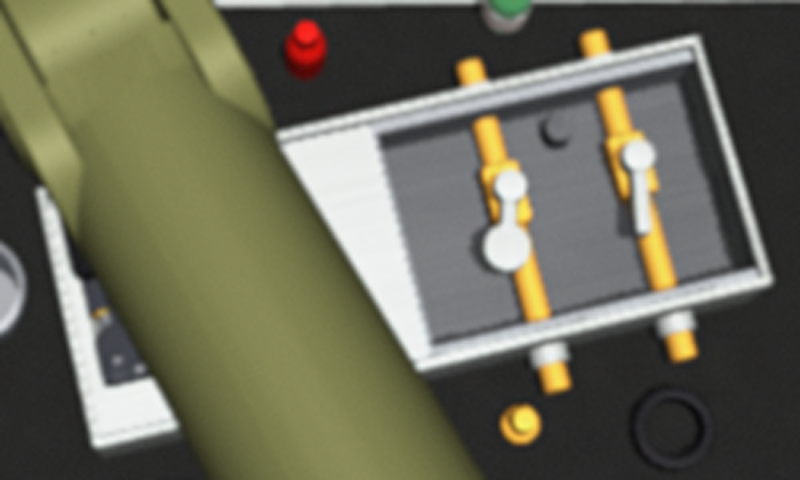

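Bay is bare. The disc handle is the valve at box y = -80: top crop disc (507,247), hub (510,185); scene crop disc (462,115), hub (481,190). Plain handle: hub (638,155), end (642,230) in the top crop. The cover's edge is seen at (378,130)-(430,345), at the stop.

```bash
python3 - <<'E'
from plan import *
T,S=load("top"),load("scene")
t=lambda p:(np.array(p,float)+.5)/3.2-.5+[250,170]
s=lambda p:(np.array(p,float)+.5)/3.5-.5+[95,260]
tp=t([(507,246),(510,185),(638,155),(642,230),(404,238)]);sp=s([(462,112),(481,188),(289,306),(261,208)])
P=lambda c:np.c_[c["R"],c["t"]]
X=cv2.triangulatePoints(P(T),P(S),ray(T,tp[:4])[:,:2].T.copy(),ray(S,sp)[:,:2].T.copy());X=(X[:3]/X[3]).T
print("z",X[:,2].round(4));
for n,Y in(("tri",X),("top",atz(T,tp,.053)),("scene",atz(S,sp,.053))):
    b=box(Y)*1e3;print(n,b.round(1).tolist(),"ang",[np.degrees(np.arctan2(*(b[j]-b[i])[::-1]*[1,-1])).round(1) for i,j in((1,0),(2,3))])
plan(-.03,-.13,.15,90)
E
```

```text
z [0.0551 0.0569 0.0558 0.0528]
tri [[-19.1, -66.2], [20.3, -79.0], [20.5, -168.9], [-29.5, -158.1]] ang [np.float64(17.9), np.float64(12.3)]
top [[-19.1, -67.4], [20.9, -80.2], [20.9, -170.4], [-29.8, -158.7], [2.3, -1.8]] ang [np.float64(17.8), np.float64(13.0)]
scene [[-20.1, -65.1], [18.3, -77.9], [19.2, -168.2], [-29.1, -157.5]] ang [np.float64(18.3), np.float64(12.6)]
shift [-9.73 -0.99  3.45] turn [-0.02  0.01 -0.  ] now box [ -0.  162.1] z 0.2532 F [ 0.8 -0.5 -0.2] w 0.04 t 6.2
```

```bash
python3 plan.py -.0315 -.1027 .061 72
```

```text
shift [-8.82 -1.03  6.42] turn [-0.02  0.01  3.  ] now box [ -0.  162.1] z 0.2532 F [ 0.8 -0.5 -0.2] w 0.04 t 6.2
```

```bash
python3 -m creep '[0,-1.6,-0.2,0,0,0,0.5, 0,-3.2,-0.4,0,0,0,1, 0,-4.8,-0.6,0,0,0,1.5, 0,-6.4,-0.8,0,0,0,2, 0,-8,-0.9,0,0,0,2.5, 0,-8.8,-1.03,1,0,0,3, 0,-8.82,-1.03,2.5,0,0,3, 0,-8.82,-1.03,4,0,0,3, 0,-8.82,-1.03,4.5,0,0,3, 0,-8.82,-1.03,4.5,0,0,3]' 20; python3 plan.py -.0315 -.1027 .061 72;python3 -c "
from h import *
grab('scene','pics/s5.png');a=cv2.imread('pics/s5.png')[260:430,95:305]; cv2.imwrite('pics/s5c.png',cv2.resize(a,None,fx=3.5,fy=3.5,interpolation=2))"
```

```text
time_s: 7.2
tool_pos: [0.5446, -0.0831, 0.1162]
tool_rot: [-179.5, -0.1, 84.6]
force: [0.9, -0.2, 0.5]
grip_width: 0.0006
grasp_force: 0.0
shift [-0.01  0.09  1.84] turn [-0.08 -0.01 -0.02] now box [ -33.6 -101.7] z 0.1162 F [ 0.9 -0.2  0.5] w 0.001 t 7.2
```

View pics/s5c.png

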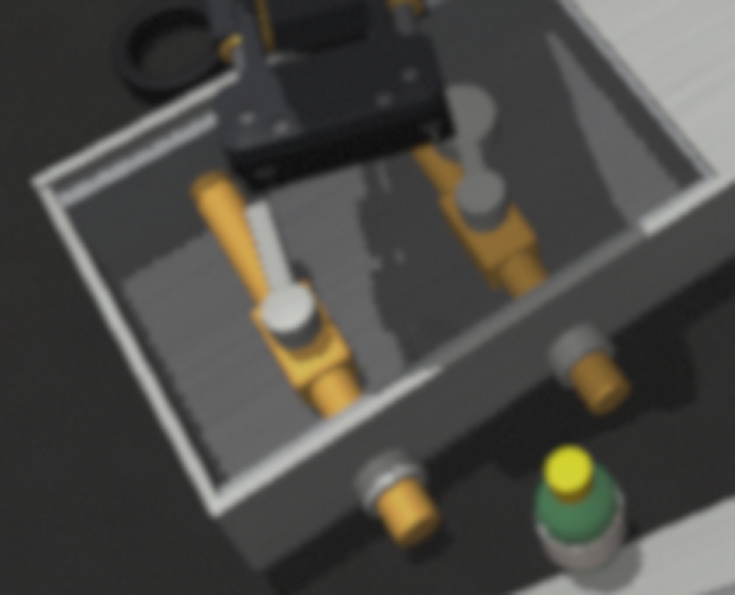

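Fingers are closed, just behind the disc (470,110) on its -y side and clear of the plain handle (260,210)-(290,310).

```bash
python3 -m creep '[0,0,0.03,0.7,0,0,0, 0,0,0.06,1.4,0,0,0, 0,0,0.08,1.84,0,0,0, 0,0,0.08,1.84,0,0,0, 0,0,0.08,1.84,0,0,0]'; cat > arc.py <<'E'
from plan import *
import sys
o=env.get_obs();b=box(o["tool_pos"])*1e3;y0=o["tool_rot"][2]-12.7
tx=np.array([np.cos(np.radians(y0)),np.sin(np.radians(y0))]);ty=np.array([tx[1],-tx[0]])
off=float(sys.argv[1])
for th in map(float,sys.argv[2:]):
    a=np.radians(th);p=np.array([20,-80])+42*np.array([-np.cos(a),np.sin(a)])-off*np.array([np.sin(a),np.cos(a)])-b
    print(th,np.round([p@tx/30,p@ty/30],2),"turn",round((y0-(90-th))/6,2))
print(b.round(1),y0.round(2),o["tool_pos"][2].round(4),o["force"].round(1))
E
python3 arc.py 25.5 18 24 30 36 42 48 54 60 66 72 78 84 90
```

```text
time_s: 7.75
tool_pos: [0.551, -0.0825, 0.0661]
tool_rot: [179.9, 0.0, 84.7]
force: [-0.0, -0.0, -0.6]
grip_width: 0.0003
grasp_force: 0.0
18.0 [ 0.35 -0.14] turn -0.0
24.0 [ 0.5  -0.22] turn 1.0
30.0 [ 0.66 -0.28] turn 2.0
36.0 [ 0.82 -0.33] turn 3.0
42.0 [ 0.99 -0.36] turn 4.0
48.0 [ 1.16 -0.37] turn 5.0
54.0 [ 1.34 -0.37] turn 6.0
60.0 [ 1.51 -0.35] turn 7.0
66.0 [ 1.67 -0.31] turn 8.0
72.0 [ 1.83 -0.25] turn 9.0
78.0 [ 1.99 -0.17] turn 10.0
84.0 [ 2.13 -0.08] turn 11.0
90.0 [2.27 0.02] turn 12.0
[ -27.2 -102.5] 71.98 0.0661 [-0.  -0.  -0.6]
```

```bash
python3 -m creep '[0,0,0,0.1,0,0,0, 0,0,0,0.1,0,0,0]'; python3 arc.py 25.5 18 24 30 36 42 48 54 60 66 72 78 84 90
```

```text
time_s: 7.95
tool_pos: [0.5506, -0.0825, 0.0625]
tool_rot: [179.9, 0.0, 84.7]
force: [-0.3, -0.8, 0.2]
grip_width: 0.0006
grasp_force: 0.0
18.0 [ 0.35 -0.12] turn -0.0
24.0 [ 0.5 -0.2] turn 1.0
30.0 [ 0.66 -0.27] turn 2.0
36.0 [ 0.83 -0.32] turn 3.0
42.0 [ 0.99 -0.35] turn 4.0
48.0 [ 1.17 -0.36] turn 5.0
54.0 [ 1.34 -0.35] turn 6.0
60.0 [ 1.51 -0.33] turn 7.0
66.0 [ 1.67 -0.29] turn 8.0
72.0 [ 1.83 -0.23] turn 9.0
78.0 [ 1.99 -0.16] turn 10.0
84.0 [ 2.14 -0.07] turn 11.0
90.0 [2.27 0.04] turn 12.0
[ -27.6 -102.4] 71.98 0.0625 [-0.3 -0.8  0.2]
```

```bash
python3 -m creep '[0,0.2,-0.1,0,0,0,0, 0,0.35,-0.12,0,0,0,0, 0,0.5,-0.2,0,0,0,1, 0,0.66,-0.27,0,0,0,2, 0,0.83,-0.32,0,0,0,3, 0,1,-0.35,0,0,0,4, 0,1.17,-0.36,0,0,0,5, 0,1.34,-0.35,0,0,0,6, 0,1.51,-0.33,0,0,0,7, 0,1.51,-0.33,0,0,0,7]'; python3 arc.py 25.5 60 65 70 75 80 85 90 93
```

```text
time_s: 8.95
tool_pos: [0.5441, -0.0358, 0.062]
tool_rot: [180.0, 0.0, 42.7]
force: [-1.3, -0.7, 0.1]
grip_width: 0.0003
grasp_force: 0.5
60.0 [0.   0.04] turn 0.01
65.0 [ 0.13 -0.03] turn 0.84
70.0 [ 0.26 -0.09] turn 1.67
75.0 [ 0.39 -0.14] turn 2.51
80.0 [ 0.53 -0.17] turn 3.34
85.0 [ 0.67 -0.19] turn 4.17
90.0 [ 0.82 -0.2 ] turn 5.01
93.0 [ 0.9 -0.2] turn 5.51
[-23.7 -55.5] 30.04 0.062 [-1.3 -0.7  0.1]
```

```bash
python3 -m creep '[0,0.13,-0.03,0,0,0,0.84, 0,0.26,-0.09,0,0,0,1.67, 0,0.39,-0.14,0,0,0,2.5, 0,0.53,-0.17,0,0,0,3.34, 0,0.67,-0.19,0,0,0,4.17, 0,0.82,-0.2,0,0,0,5, 0,0.82,-0.2,0,0,0,5]'; python3 arc.py 25.5 90
```

```text
time_s: 9.65
tool_pos: [0.5575, -0.0143, 0.0615]
tool_rot: [-179.9, 0.1, 12.9]
force: [-2.4, 0.9, 1.3]
grip_width: 0.0008
grasp_force: 1.4
90.0 [0.01 0.02] turn 0.03
[ -5.9 -37.4] 0.17 0.0615 [-2.4  0.9  1.3]
```

Now press on in small steps until the stop is felt.

```bash
python3 -m creep '[0,0.05,0,0,0,0,0, 0,0.1,0,0,0,0,0, 0,0.15,0,0,0,0,0, 0,0.15,0,0,0,0,0]'; python3 arc.py 25.5 90;  python3 -m creep '[0,0.07,0,0,0,0,0, 0,0.12,0,0,0,0,0, 0,0.12,0,0,0,0,0]'; python3 arc.py 25.5 90
```

```text
time_s: 10.05
tool_pos: [0.5582, -0.0141, 0.0611]
tool_rot: [-179.9, 0.6, 12.9]
force: [-13.0, -0.3, 9.5]
grip_width: 0.0006
grasp_force: 6.6
90.0 [-0.01  0.02] turn 0.03
[ -5.2 -37.4] 0.19 0.0611 [-13.   -0.3   9.5]
time_s: 10.35
tool_pos: [0.5586, -0.014, 0.0608]
tool_rot: [-179.9, 1.0, 12.9]
force: [-20.3, -1.6, 16.5]
grip_width: 0.0006
grasp_force: 10.8
90.0 [-0.03  0.02] turn 0.03
[ -4.7 -37.4] 0.18 0.0608 [-20.3  -1.6  16.5]
```

```bash
python3 -m creep '[0,-0.3,0,0,0,0,0, 0,-0.7,0,0,0,0,0, 0,-0.8,0,0,0,0,0, 0,-0.8,0,-1,0,0,0, 0,-0.8,0,-2.5,0,0,0, 0,-0.8,0,-4,0,0,0, 0,-0.8,-1.5,-5.5,0,0,0, 0,-0.8,-3,-6,0,0,0, 0,-0.8,-4.5,-6,0,0,0, 0,-0.8,-6,-6,0,0,0, 0,-0.8,-6,-6,0,0,0]'; python3 - <<'E'
from plan import *
a=grab('scene','pics/s6.png')["color"][170:430,95:425,::-1]; b=grab('top','pics/t6.png')["color"][170:320,250:500,::-1]
cv2.imwrite('pics/f.png',np.vstack([cv2.resize(a,(430,339),interpolation=2),cv2.resize(b,(430,258),interpolation=2)]))
E
```

```text
time_s: 11.45
tool_pos: [0.5013, 0.1658, 0.2432]
tool_rot: [-179.8, -0.2, 13.5]
force: [0.2, 0.1, 0.0]
grip_width: 0.0007
grasp_force: 0.0
```

View pics/f.png

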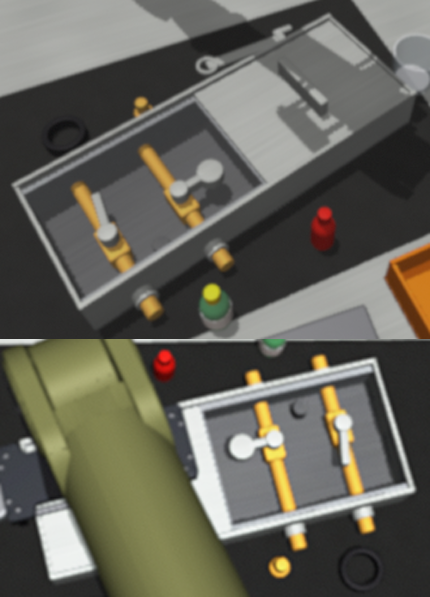

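The picture shows the cover at the far stop and the disc handle across its pipe (hub (274,439), disc (241,447) in the lower panel). The plain handle and bystanders look unmoved. One numeric check.

```bash
python3 - <<'E'
from plan import *
T,S=load("top"),load("scene")
t=lambda p:(np.array(p,float)-[0,339]+.5)/1.72-.5+[250,170]
s=lambda p:(np.array(p,float)+.5)/1.303-.5+[95,170]
for c,p in((T,t([(241,446),(274,439),(343,423),(345,463)])),(S,s([(210,171),(179,188),(107,232),(97,196)]))):
    b=box(atz(c,p,.053))*1e3;print(b.round(1).tolist(),[np.degrees(np.arctan2(*(b[j]-b[i])[::-1]*[1,-1])).round(1) for i,j in((1,0),(2,3))])
print("rib",(box(atz(S,s([(281,66),(324,108)]),.091))*1e3).round(1).tolist(), "cover edge",(box(atz(S,s([(195,97),(267,184)]),.063))*1e3).round(1).tolist())
E
```

```text
[[20.9, -37.6], [19.9, -80.1], [19.6, -170.4], [-30.6, -158.7]] [np.float64(91.3), np.float64(13.1)]
[[21.7, -37.6], [19.7, -78.3], [20.2, -169.1], [-27.1, -158.2]] [np.float64(92.8), np.float64(12.9)]
rib [[-33.6, 106.7], [50.6, 108.7]] cover edge [[-76.4, 2.7], [80.9, 2.9]]
```

```bash
python3 -c "
from cell import env
print(env.sign_off())"
```

```text
the job is handed in; nothing more can be done
None
```

The cover is against its end stop (measured at box y of about +114 mm), the disc handle is shut against its stop at about 90°, the plain handle is still at its starting 13°, the bystanders looked unmoved in the last pictures, and the job was handed in at about 11.5 s.

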